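# Index the colour carousel and load the blue glass bar

## Robot

A 6-joint arm with a two-finger parallel gripper is mounted at the origin on the work surface. World frame = base frame: x ahead of the robot, y to its left, z up, the work surface at z = 0. Lengths are in m, angles in degrees, forces in N, time in s.
With the tool pointing down it reaches from about 0.4 to 0.825 m from the base axis. Payload 7 kg.
Tool frame: the origin (TCP) lies on the centre line of the jaws, within the pads' length; the fingertips stand 11 mm ahead of it and the grasp point (between the pads) lies 8 mm behind it; z points along the fingers, y is the direction in which the jaws open and shut (so a half turn about z gives the same grasp; the last joint's range is limited). The gripper opens to 88 mm and grips with 3 to 60 N. Pads are 19 mm wide; open, the fingers measure 130 mm over their backs; the gripper's body (78 mm by 193 mm) begins 47 mm behind the grasp point.
Start: joints at [84.803, 20.546, 0.682, 0, -70.136, -16.507], TCP at [0.25, 0.627, 0.238] pointing down, gripper open.
Joint ranges: [-176.03, 176.03], [-82.01, 121.73], [-58.28, 71.71], [-173.87, 95.51], [-174.79, -0.11], [-173.66, 173.66]. Speed limits (degrees/s): [136.94, 136.94, 172.46, 180, 180, 180].

## Interface

Orientations are given as [roll, pitch, yaw] about the fixed x, y, z axes, in that order (R = Rz(yaw) Ry(pitch) Rx(roll)).
In Python, from plant import ctrl, cams, order gives the robot as it stands.
- The arm moves only by the tool jog_arm, never from a script. Its argument "motion" is a list of rows, each an object with "offset": the shift along the tool's x, y, z in mm, a list of three; "roll": the turn about the tool's z in rad; "hand": the finger opening in mm, from 0 to 87.6. A call has 1 to 20 rows; each row is the pose to reach, as a shift and turn from the pose commanded when the call began, along the tool's axes at that moment; what a row does not reach only later rows make up. A row lasts 1/12 s, in which the tool goes at most 41.7 mm and 7.16 degrees, less where a joint would pass 70% of its speed; a pose out of reach is approached as far as the arm can. A call with a gripper value outside its range is refused whole. The fingers move at their own pace and stop on an object; the grip force is fixed at half the most. Time passes only in rows, so rows that repeat a pose let the fingers close. It gives the time, the measured TCP pose, the force and the opening at its end, in the units of the state.
- ctrl.get_obs(): the state, without advancing time (a new reading comes with each control period).
- cams.snapshot(name): name is "scene" or "top"; returns a dict with "img" (480x640x3 uint8, red, green, blue), "K" (3x3 intrinsics, pixels), "D" ([k1, k2, p1, p2, k3] as OpenCV has them; the pictures are not rectified), "cam_to_world" (4x4, takes a point from camera to world coordinates). Camera axes: x right, y down, z forward; pixel columns grow to the right and rows downward; lengths in m; the calibration is good to about 2 mm. A picture is of the moment at which its call begins. There is no depth.
- order.close_job(): hands the job in, once; it reports no verdict.
The state is a dict: "clock": time; "joint_pos": joint angles; "qvel": joint speeds; "tau": joint torques, N m; "tool_pos": TCP position; "orientation": TCP orientation; "force": force on the tool from outside, world axes, zero at the start; "moment": the same for the moment, N m; "opening": finger opening in m.
Only numpy, scipy, OpenCV 4.12 (cv2) and the standard library are available. Lean on these libraries where they do the work, as an engineer would, in place of code of your own. Each camera call takes 0.05 s, during which the arm holds its last target. There are 200 camera calls.

## Task

First turn the colour carousel by one of its posts until the blue well stands in the open gap of the guard plate, in line with the brass pointer; then stand the blue glass bar upright on the floor of that well and let go, with the blue well still at the pointer. Leave the orange and green glass bars standing where they are.

Things in the scene. Friction and masses are not known exactly. Their poses are not given: they have to be found in the camera images.
- stand: fixed carousel stand (grey disc, radius 130 mm, turns over a full turn either way, stays where left). Origin on the axis at bench height. Its -x axis points to the loading point (70 mm out) and the brass pointer (to 175 mm out, 16 high). A dark half-round guard plate, top 54 high (axis cap 60), spans 30 mm on the loading side to 100 behind, radius 104: load only in its gap
- blue_well (a point): floor centre of the blue cup on the carousel: 70 mm from the axis, 25 above the bench, inner diameter 60, wall 4, rim 18 above the floor. Cups are 90 degrees apart (also orange, green, white). Outside each, in line, 120 mm from the axis, stands a post of its colour, 16 thick, top 95 above the bench, a freely spinning sleeve: pinch and lead it round (1 N). Starts 50 degrees or more from the pointer
- blue_bar: a cut piece of solid blue glass bar, a plain upright cylinder 38 mm in diameter and 75 mm tall, about 0.2 kg, loose on the bench. Origin: centre of its underside; z up. The three bars stand at one side of the carousel, in any order, at least 75 mm between centres
- orange_bar: a cut piece of solid orange glass bar, a plain upright cylinder 38 mm in diameter and 75 mm tall, about 0.2 kg, loose on the bench. Origin: centre of its underside; z up. Leave it alone
- green_bar: a cut piece of solid green glass bar, a plain upright cylinder 38 mm in diameter and 75 mm tall, about 0.2 kg, loose on the bench. Origin: centre of its underside; z up. Leave it alone

How it is judged (in metres and radians):
On the way, in this order (a step that is already met when the one before it is completed fails the run):
1. the blue well stands at the loading point, within 15 mm, before it is loaded (y of blue_well in the frame of stand between -0.015 and 0.015 m and x of blue_well in the frame of stand below 0 m), for 0.2 s.
2. the blue bar stands upright on the floor of the blue well, still at the loading point (all of step 1 and horizontal distance between blue_bar and blue_well below 0.016 m and z of blue_bar in the frame of blue_well between -0.006 and 0.006 m and angle between blue_bar's own z axis and vertical below 0.15 rad), for 0.2 s.
At the end, for the whole second after the job is handed in: The blue bar is released, at rest and upright (within 8 degrees) on the floor of the blue well (centres within 16 mm, underside within 6 mm of the floor), and the blue well is at the loading point, its centre within 15 mm of the line from the turning axis to the pointer (all of step 2 and linear speed of blue_bar below 0.02 m/s and contact force between the fingers and blue_bar below 0.1 N); the robot touches nothing.
It fails at once if the orange bar is knocked over or shifted by more than 25 mm (distance of orange_bar from where it was at the start of the episode above 0.025 m).
It fails at once if the green bar is knocked over or shifted by more than 25 mm (distance of green_bar from where it was at the start of the episode above 0.025 m).
It also fails if it takes over 58 s, if anything falls off the work surface, if the arm or the gripper's body presses on something with over 40 N, if the wrist force passes 120 N, or if a joint passes its speed limit or range.

## Working session

There is one attempt and no reset: what is moved stays moved. The work goes in short steps, Python scripts to look and compute and a tool call to move; the robot and the scene stay as the last step left them, time stands still between calls to the robot, and variables do not carry over. Pictures are saved under pics/ and viewed, about 8 in all and at most 12, crops included, and the job is handed in when it is done.

Besides the shell and the picture viewer there is one more tool, called after "Emit:" by a JSON object that holds its "op" and its "data", one argument or row to a line. jog_arm: Moves the arm, as the interface text tells. Its arguments: {"type":"object","properties":{"motion":{"type":"array"}},"required":["motion"]}

```bash
mkdir -p pics
cat > h.py <<'E'
import numpy as np, cv2
from plant import ctrl, cams, order
def snap(n,f=None):
    s=cams.snapshot(n)
    if f: cv2.imwrite('pics/'+f,cv2.cvtColor(s['img'],cv2.COLOR_RGB2BGR))
    return s
def cast(s,px,z):
    p=cv2.undistortPoints(np.array(px,float).reshape(-1,1,2),np.array(s['K'],float),np.array(s['D'],float)).reshape(-1,2)
    T=np.array(s['cam_to_world']); d=np.c_[p,np.ones(len(p))]@T[:3,:3].T; o=T[:3,3]
    return o+d*((z-o[2])/d[:,2])[:,None]
def proj(s,P):
    T=np.linalg.inv(np.array(s['cam_to_world'])); r=cv2.Rodrigues(T[:3,:3])[0]
    return cv2.projectPoints(np.array(P,float).reshape(-1,1,3),r,T[:3,3],np.array(s['K'],float),np.array(s['D'],float))[0].reshape(-1,2)
def blobs(s,lo,hi,amin=40):
    h=cv2.cvtColor(s['img'],cv2.COLOR_RGB2HSV); m=cv2.inRange(h,np.array(lo),np.array(hi))
    n,l,st,c=cv2.connectedComponentsWithStats(m)
    return [(st[i].tolist(),c[i].round(1).tolist()) for i in range(1,n) if st[i][4]>amin]
E
python3 - <<'E'
from h import *
a=snap('top','top0.png');b=snap('scene','scene0.png')
for s in(a,b):
  print(np.array(s['cam_to_world']).round(3).tolist())
  for n,lo,hi in(('blue',(100,90,50),(130,255,255)),('or',(5,120,80),(20,255,255)),('gr',(45,80,40),(85,255,255))):print(n,blobs(s,lo,hi))
print(ctrl.get_obs())
E
```

```text
[[-0.017, -0.999, 0.045, 0.471], [-1.0, 0.017, -0.001, 0.071], [-0.0, -0.045, -0.999, 0.856], [0.0, 0.0, 0.0, 1.0]]
blue [([397, 146, 17, 18, 183], [404.8, 154.8]), ([239, 193, 29, 27, 597], [252.9, 206.0])]
or [([26, 49, 69, 59, 1744], [59.9, 78.0]), ([456, 189, 21, 20, 91], [467.0, 197.7]), ([416, 219, 45, 47, 577], [435.8, 245.0]), ([60, 231, 26, 43, 100], [73.5, 252.4]), ([177, 262, 34, 25, 704], [193.2, 273.2]), ([60, 274, 59, 69, 830], [92.4, 307.7]), ([453, 278, 25, 29, 253], [466.3, 291.5])]
gr [([79, 62, 24, 25, 330], [90.4, 73.7]), ([476, 214, 44, 32, 402], [498.5, 231.1]), ([516, 236, 26, 11, 242], [528.4, 241.1]), ([274, 259, 28, 24, 525], [287.5, 270.4])]
[[0.118, 0.765, -0.634, 1.18], [0.993, -0.089, 0.077, -0.019], [0.003, -0.638, -0.77, 0.836], [0.0, 0.0, 0.0, 1.0]]
blue [([531, 0, 13, 25, 67], [537.2, 10.8]), ([590, 4, 28, 50, 93], [603.5, 28.3]), ([380, 231, 27, 46, 967], [393.0, 253.3]), ([218, 280, 36, 35, 529], [241.2, 300.1])]
or [([0, 0, 64, 30, 1695], [28.9, 13.9]), ([64, 0, 158, 25, 3059], [136.9, 9.5]), ([290, 0, 178, 11, 938], [350.5, 2.9]), ([508, 0, 11, 2
[... 526 characters left out ...]
.1]), ([588, 311, 23, 27, 466], [599.0, 324.0])]
{'clock': 0.1, 'joint_pos': array([ 8.48049276e+01,  2.05881574e+01,  6.38166819e-01, -1.69497567e-02,
       -7.01348120e+01, -1.65068112e+01]), 'qvel': array([ 0.08726904,  0.0110636 ,  0.00669553,  0.07493985, -0.10786861,
       -0.01470157]), 'tau': array([-1.31422610e-03, -5.84162700e+01,  2.93751615e+01,  7.01537937e+00,
        1.01529653e-02, -5.36487744e-05]), 'tool_pos': array([0.24947333, 0.6267542 , 0.236703  ]), 'orientation': array([ 1.79914165e+02, -8.81917524e-03, -2.17076485e+01]), 'force': array([ 0.03817269, -0.18707893, -0.03504192]), 'moment': array([ 0.01088062,  0.00709319, -0.00752021]), 'opening': 0.08774806028989089}
```

View pics/top0.png

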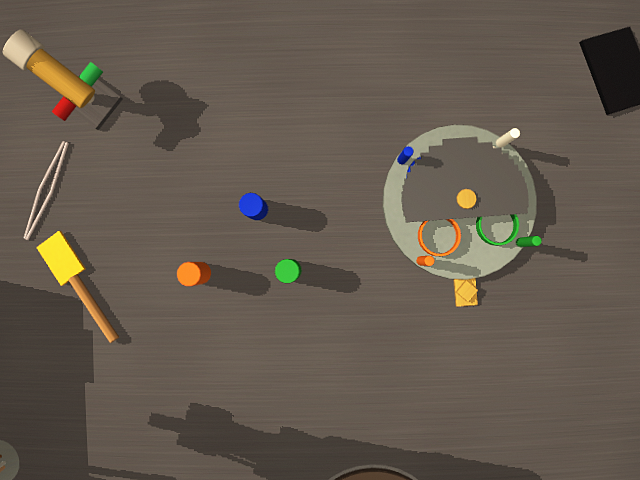

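View pics/scene0.png

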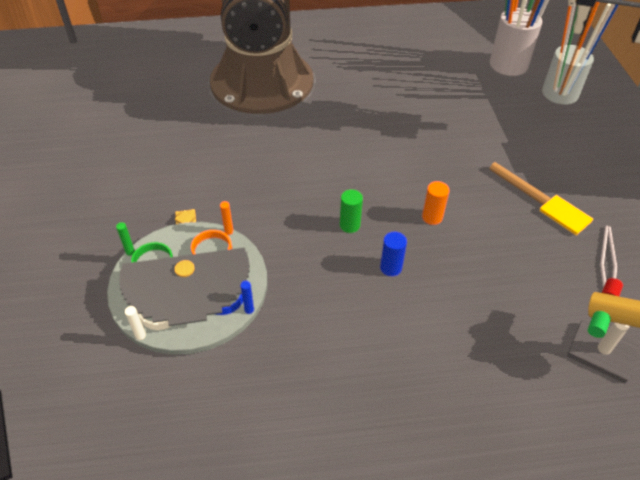

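Top view: the blue bar is at px (252,206), orange at (190,273) and green at (288,270). The carousel cap is at (467,199), the pointer at (466,291) towards the robot, and the blue post at (406,153). The scene view agrees. So blue needs about 120° counterclockwise.

```bash
cat >> h.py <<'E'
COL=dict(blue=((100,90,40),(130,255,255)),orange=((4,150,80),(20,255,255)),green=((45,80,40),(85,255,255)),white=((0,0,170),(40,75,255)))
def top_of(s,c,box,z,r):
    """far end of a vertical cylinder silhouette (top disc, height z) inside box x0,y0,x1,y1"""
    h=cv2.cvtColor(s['img'],cv2.COLOR_RGB2HSV); m=cv2.inRange(h,*map(np.array,COL[c]))
    x0,y0,x1,y1=box; k=np.zeros_like(m); k[y0:y1,x0:x1]=m[y0:y1,x0:x1]
    n,l,st,_=cv2.connectedComponentsWithStats(k); i=1+st[1:,4].argmax()
    q=np.argwhere(l==i)[:,::-1].astype(float)
    W=cast(s,q,z)[:,:2]; o=np.array(s['cam_to_world'])[:2,3]
    u=W.mean(0)-o; u/=np.linalg.norm(u); v=np.array([-u[1],u[0]])
    a=(W-o)@u; b=(W-o)@v; f=a>a.max()-2*r
    W0=cast(s,q,0)[:,:2]; a0=((W0-o)@u).min()+r
    bm=(b[f].max()+b[f].min())/2
    return o+u*(a.max()-r)+v*bm, o+u*a0+v*bm*a0/(a.max()-r), 2*b[f].max()-2*bm
E
python3 - <<'E'
from h import *
s=snap('top')
for c,b in(('blue',(225,180,280,235)),('orange',(165,250,225,300)),('green',(260,245,315,300))):
  t,g,w=top_of(s,c,b,.075,.019);print(c,t.round(4),'base',g.round(4),'w',w.round(4))
cap=cast(s,[[467,198.5]],.06)[0,:2]
bl=blobs(s,(15,90,120),(30,255,255));print(bl)
ptr=cast(s,[[466.3,291.5]],.016)[0,:2]; d=ptr-cap
print('cap',cap.round(4),'ptr',ptr.round(4),'r',np.hypot(*d).round(4),'ang',np.degrees(np.arctan2(d[1],d[0])))
for c,b in(('blue',(390,140,420,166)),('orange',(415,250,440,272)),('green',(514,230,550,250)),('white',(490,120,525,152))):
  t,g,w=top_of(s,c,b,.095,.008);d=t-cap
  print(c,t.round(4),'w',w.round(4),'r',np.hypot(*d).round(4),'ang',np.degrees(np.arctan2(d[1],d[0])).round(1), 'pos', cap+.12*d/np.hypot(*d))
E
```

```text
blue [0.5579 0.1862] base [0.559  0.1877] w 0.0369
orange [0.4521 0.2838] base [0.4519 0.2863] w 0.0367
green [0.4544 0.1319] base [0.4541 0.1328] w 0.0374
[([27, 49, 66, 59, 1563], [58.2, 77.4]), ([456, 189, 21, 20, 320], [465.9, 198.3]), ([420, 224, 39, 32, 87], [432.9, 244.8]), ([36, 231, 80, 111, 1888], [68.5, 271.8]), ([425, 257, 8, 8, 48], [428.1, 260.7]), ([177, 263, 23, 22, 323], [187.9, 273.6]), ([453, 278, 25, 29, 617], [465.1, 292.1])]
cap [ 0.5635 -0.1554] ptr [ 0.413  -0.1623] r 0.1507 ang -177.37497957716656
blue [ 0.6333 -0.0568] w 0.0155 r 0.1209 ang 54.7 pos [ 0.63284454 -0.05746438]
orange [ 0.4707 -0.0919] w 0.0226 r 0.1124 ang 145.6 pos [ 0.46443355 -0.08760544]
green [ 0.4935 -0.2514] w 0.0154 r 0.1188 ang -126.1 pos [ 0.49278662 -0.25235209]
white [ 0.6608 -0.2239] w 0.0154 r 0.119 ang -35.1 pos [ 0.66159801 -0.22443997]
```

Emit:
{"op": "jog_arm", "data": {
  "motion": [
    {"offset": [30,25,0],"roll": -0.05,"hand": 60},
    {"offset": [61,49,0],"roll": -0.1,"hand": 60},
    {"offset": [91,74,5],"roll": -0.15,"hand": 60},
    {"offset": [122,99,10],"roll": -0.2,"hand": 60},
    {"offset": [152,123,15],"roll": -0.25,"hand": 60},
    {"offset": [183,148,20],"roll": -0.3,"hand": 60},
    {"offset": [213,173,25],"roll": -0.35,"hand": 60},
    {"offset": [244,197,30],"roll": -0.379,"hand": 60},
    {"offset": [274,222,35],"roll": -0.379,"hand": 60},
    {"offset": [304,247,40],"roll": -0.379,"hand": 60},
    {"offset": [335,272,45],"roll": -0.379,"hand": 60},
    {"offset": [365,296,50],"roll": -0.379,"hand": 60},
    {"offset": [396,321,55],"roll": -0.379,"hand": 60},
    {"offset": [426,346,60],"roll": -0.379,"hand": 60},
    {"offset": [457,370,65],"roll": -0.379,"hand": 60},
    {"offset": [487,395,70],"roll": -0.379,"hand": 60},
    {"offset": [518,420,75],"roll": -0.379,"hand": 60},
    {"offset": [548,444,80],"roll": -0.379,"hand": 60},
    {"offset": [580,470,85],"roll": -0.379,"hand": 60},
    {"offset": [609,494,88],"roll": -0.379,"hand": 60}
  ]
}}

```text
clock: 1.82
tool_pos: [0.6332, -0.0592, 0.1487]
orientation: [180.0, 0.1, 0.0]
force: [1.1, 1.0, 0.1]
opening: 0.0601
```

Emit:
{"op": "jog_arm", "data": {
  "motion": [
    {"offset": [0,0,0],"roll": 0,"hand": 60},
    {"offset": [0,0,0],"roll": 0,"hand": 60},
    {"offset": [0,0,0],"roll": 0,"hand": 60}
  ]
}}

```text
clock: 2.07
tool_pos: [0.6324, -0.0574, 0.149]
orientation: [180.0, 0.1, -0.1]
force: [-0.8, 0.3, -0.4]
opening: 0.0598
```

Run:
```python
from h import *
s=snap('top','t1.png');b=snap('scene','s1.png')
cv2.imwrite('pics/c1.png',np.hstack([cv2.resize(cv2.cvtColor(x,cv2.COLOR_RGB2BGR),(400,400)) for x in(s['img'][80:320,330:570],b['img'][160:360,80:280])]))
o=ctrl.get_obs();print(o['clock'],o['tool_pos'],o['orientation'],o['joint_pos'],o['force'])
```

```text
2.1667 [ 0.63240702 -0.05622121  0.14970545] [-1.79993265e+02  1.47231586e-03  6.58057900e-02] [ 1.24989930e+01  2.06104223e+01 -1.13101589e+01 -8.12264475e-03
 -5.80794067e+01  7.75711075e+01] [-0.28194019  0.28502131  0.41713241]
```

View pics/c1.png

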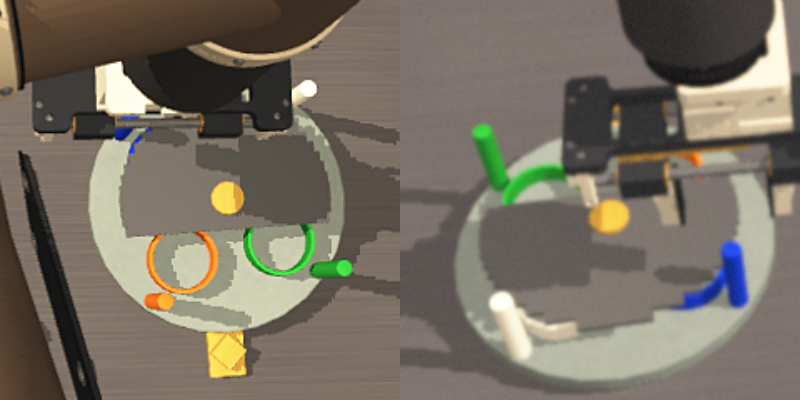

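The blue post lies between and below the open jaws, and the other posts are well clear. Next: descend and pinch.

Emit:
{"op": "jog_arm", "data": {
  "motion": [
    {"offset": [0,0,20],"roll": 0,"hand": 60},
    {"offset": [0,0,40],"roll": 0,"hand": 60},
    {"offset": [0,0,60],"roll": 0,"hand": 60},
    {"offset": [0,0,72],"roll": 0,"hand": 60},
    {"offset": [0,0,72],"roll": 0,"hand": 60},
    {"offset": [0,0,72],"roll": 0,"hand": 10},
    {"offset": [0,0,72],"roll": 0,"hand": 10},
    {"offset": [0,0,72],"roll": 0,"hand": 10},
    {"offset": [0,0,72],"roll": 0,"hand": 10},
    {"offset": [0,0,72],"roll": 0,"hand": 10},
    {"offset": [0,0,72],"roll": 0,"hand": 10},
    {"offset": [0,0,72],"roll": 0,"hand": 10},
    {"offset": [0,0,72],"roll": 0,"hand": 10},
    {"offset": [0,0,72],"roll": 0,"hand": 10}
  ]
}}

```text
clock: 3.33
tool_pos: [0.6326, -0.0574, 0.0778]
orientation: [180.0, 0.0, 0.0]
force: [-0.9, -1.3, 2.8]
opening: 0.0156
```

Run:
```python
from h import *
o=ctrl.get_obs();print(o['clock'],o['tool_pos'],o['force'],o['opening'])
c=np.array([.5635,-.1548]);p=lambda a:c+.12*np.array([np.cos(np.radians(a)),np.sin(np.radians(a))])
p0=p(54.5)
A=np.linspace(54.5,182,35)
for k in range(0,35):
  d=(p(A[k])-p0)*1000;print(k,A[k].round(1),round(d[0]),round(-d[1]))
```

```text
3.3333 [ 0.63260274 -0.05743578  0.07781358] [-0.92284087 -1.2714723   2.83349498] 0.01557370861913935
0 54.5 0 0
1 58.2 -7 -4
2 62.0 -13 -8
3 65.8 -20 -12
4 69.5 -28 -15
5 73.2 -35 -17
6 77.0 -43 -19
7 80.8 -50 -21
8 84.5 -58 -22
9 88.2 -66 -22
10 92.0 -74 -22
11 95.8 -82 -22
12 99.5 -89 -21
13 103.2 -97 -19
14 107.0 -105 -17
15 110.8 -112 -15
16 114.5 -119 -12
17 118.2 -126 -8
18 122.0 -133 -4
19 125.8 -140 0
20 129.5 -146 5
21 133.2 -152 10
22 137.0 -157 16
23 140.8 -163 22
24 144.5 -167 28
25 148.2 -172 35
26 152.0 -176 41
27 155.8 -179 48
28 159.5 -182 56
29 163.2 -185 63
30 167.0 -187 71
31 170.8 -188 78
32 174.5 -189 86
33 178.2 -190 94
34 182.0 -190 102
```

Emit:
{"op": "jog_arm", "data": {
  "motion": [
    {"offset": [-3,-2,0],"roll": 0,"hand": 10},
    {"offset": [-7,-4,0],"roll": 0,"hand": 10},
    {"offset": [-13,-8,0],"roll": 0,"hand": 10},
    {"offset": [-20,-12,0],"roll": 0,"hand": 10},
    {"offset": [-28,-15,0],"roll": 0,"hand": 10},
    {"offset": [-35,-17,0],"roll": 0,"hand": 10},
    {"offset": [-43,-19,0],"roll": 0,"hand": 10},
    {"offset": [-50,-21,0],"roll": 0,"hand": 10},
    {"offset": [-58,-22,0],"roll": 0,"hand": 10},
    {"offset": [-66,-22,0],"roll": 0,"hand": 10},
    {"offset": [-74,-22,0],"roll": 0,"hand": 10}
  ]
}}

```text
clock: 4.25
tool_pos: [0.5583, -0.0351, 0.0778]
orientation: [180.0, -0.0, 0.0]
force: [0.7, -4.9, 3.2]
opening: 0.0154
```

Emit:
{"op": "jog_arm", "data": {
  "motion": [
    {"offset": [-8,0,0],"roll": 0,"hand": 10},
    {"offset": [-15,1,0],"roll": 0,"hand": 10},
    {"offset": [-23,3,0],"roll": 0,"hand": 10},
    {"offset": [-31,5,0],"roll": 0,"hand": 10},
    {"offset": [-38,7,0],"roll": 0,"hand": 10},
    {"offset": [-45,10,0],"roll": 0,"hand": 10},
    {"offset": [-52,14,0],"roll": 0,"hand": 10},
    {"offset": [-59,18,0],"roll": 0,"hand": 10},
    {"offset": [-66,22,0],"roll": 0,"hand": 10},
    {"offset": [-72,27,0],"roll": 0,"hand": 10},
    {"offset": [-78,32,0],"roll": 0,"hand": 10},
    {"offset": [-83,38,0],"roll": 0,"hand": 10},
    {"offset": [-89,44,0],"roll": 0,"hand": 10},
    {"offset": [-93,50,0],"roll": 0,"hand": 10}
  ]
}}

```text
clock: 5.42
tool_pos: [0.4654, -0.0852, 0.0777]
orientation: [-180.0, -0.0, 0.0]
force: [-0.0, 1.6, 5.4]
opening: 0.0155
```

Emit:
{"op": "jog_arm", "data": {
  "motion": [
    {"offset": [-5,7,0],"roll": 0,"hand": 10},
    {"offset": [-9,13,0],"roll": 0,"hand": 10},
    {"offset": [-12,20,0],"roll": 0,"hand": 10},
    {"offset": [-15,28,0],"roll": 0,"hand": 10},
    {"offset": [-18,35,0],"roll": 0,"hand": 10},
    {"offset": [-20,43,0],"roll": 0,"hand": 10},
    {"offset": [-21,50,0],"roll": 0,"hand": 10},
    {"offset": [-22,58,0],"roll": 0,"hand": 10},
    {"offset": [-23,66,0],"roll": 0,"hand": 10},
    {"offset": [-23,70,0],"roll": 0,"hand": 10},
    {"offset": [-23,73,0],"roll": 0,"hand": 10},
    {"offset": [-23,73,0],"roll": 0,"hand": 10},
    {"offset": [-23,73,0],"roll": 0,"hand": 10},
    {"offset": [-23,73,0],"roll": 0,"hand": 10}
  ]
}}

```text
clock: 6.58
tool_pos: [0.4429, -0.1587, 0.0777]
orientation: [180.0, -0.0, -0.0]
force: [2.6, -1.3, 5.9]
opening: 0.0155
```

Emit:
{"op": "jog_arm", "data": {
  "motion": [
    {"offset": [0,0,0],"roll": 0,"hand": 60},
    {"offset": [0,0,0],"roll": 0,"hand": 60},
    {"offset": [0,0,0],"roll": 0,"hand": 60},
    {"offset": [0,0,0],"roll": 0,"hand": 60},
    {"offset": [0,0,0],"roll": 0,"hand": 60},
    {"offset": [0,0,-20],"roll": 0,"hand": 60},
    {"offset": [0,0,-45],"roll": 0,"hand": 60},
    {"offset": [0,0,-70],"roll": 0,"hand": 60},
    {"offset": [0,0,-90],"roll": 0,"hand": 60},
    {"offset": [0,0,-90],"roll": 0,"hand": 60}
  ]
}}

```text
clock: 7.42
tool_pos: [0.4449, -0.1583, 0.1715]
orientation: [180.0, -0.4, 0.1]
force: [0.9, -0.3, 0.2]
opening: 0.0599
```

Emit:
{"op": "jog_arm", "data": {
  "motion": [
    {"offset": [10,-30,0],"roll": 0,"hand": 80},
    {"offset": [20,-60,0],"roll": 0,"hand": 80},
    {"offset": [31,-92,0],"roll": 0,"hand": 80},
    {"offset": [42,-125,0],"roll": 0,"hand": 80},
    {"offset": [53,-158,0],"roll": 0,"hand": 80},
    {"offset": [64,-191,0],"roll": 0,"hand": 80},
    {"offset": [75,-224,0],"roll": 0,"hand": 80},
    {"offset": [86,-257,0],"roll": 0,"hand": 80},
    {"offset": [97,-290,0],"roll": 0,"hand": 80},
    {"offset": [107,-320,0],"roll": 0,"hand": 80},
    {"offset": [115,-344,0],"roll": 0,"hand": 80},
    {"offset": [115,-344,0],"roll": 0,"hand": 80},
    {"offset": [115,-344,0],"roll": 0,"hand": 80},
    {"offset": [115,-344,0],"roll": 0,"hand": 80}
  ]
}}

```text
clock: 8.58
tool_pos: [0.5571, 0.1856, 0.1667]
orientation: [180.0, 0.1, 0.0]
force: [-0.0, 0.6, 0.9]
opening: 0.0798
```

Run:
```python
from h import *
s=snap('top','t2.png')
h=cv2.cvtColor(s['img'],cv2.COLOR_RGB2BGR);cv2.imwrite('pics/c2.png',cv2.resize(h[100:340,180:580],(800,480)))
for k,v in COL.items(): print(k,[b for b in blobs(s,*v) if b[0][0]>370 and 100<b[0][1]<320])
o=ctrl.get_obs();print(o['clock'],o['tool_pos'],o['orientation'],o['force'])
```

```text
blue [([444, 222, 43, 42, 503], [465.8, 242.4]), ([461, 269, 22, 11, 187], [471.9, 273.7])]
orange [([528, 188, 26, 15, 240], [540.7, 194.8]), ([493, 214, 25, 6, 72], [504.7, 216.4]), ([454, 279, 24, 24, 91], [465.0, 284.9]), ([469, 293, 9, 12, 49], [473.7, 298.7])]
green [([452, 114, 21, 21, 231], [462.0, 123.6])]
white [([384, 125, 80, 96, 1907], [409.4, 167.1]), ([467, 126, 25, 8, 47], [478.9, 129.1]), ([493, 143, 29, 18, 126], [507.9, 149.6]), ([500, 220, 34, 17, 350], [518.9, 227.2]), ([418, 264, 41, 15, 311], [440.1, 270.5])]
8.6333 [0.5571094  0.18519798 0.16703481] [ 1.79964334e+02  6.39978467e-02 -4.80826675e-03] [1.00066205 0.10859465 0.16218611]
```

View pics/c2.png

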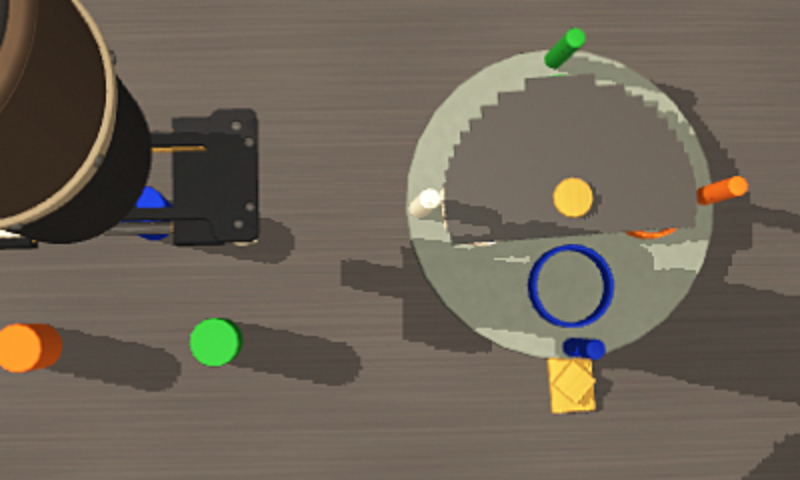

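The blue cup, centred at crop (570,285), stands in the gap in line with the pointer at (573,385). Orange and green bars are untouched and the gripper is above the blue bar. I'll grasp the bar and compute the well position.

Emit:
{"op": "jog_arm", "data": {
  "motion": [
    {"offset": [1,-1,20],"roll": 0,"hand": 80},
    {"offset": [1,-1,40],"roll": 0,"hand": 80},
    {"offset": [1,-1,60],"roll": 0,"hand": 80},
    {"offset": [1,-1,80],"roll": 0,"hand": 80},
    {"offset": [1,-1,100],"roll": 0,"hand": 80},
    {"offset": [1,-1,115],"roll": 0,"hand": 80},
    {"offset": [1,-1,115],"roll": 0,"hand": 80},
    {"offset": [1,-1,115],"roll": 0,"hand": 80},
    {"offset": [1,-1,115],"roll": 0,"hand": 30},
    {"offset": [1,-1,115],"roll": 0,"hand": 30},
    {"offset": [1,-1,115],"roll": 0,"hand": 30},
    {"offset": [1,-1,115],"roll": 0,"hand": 30},
    {"offset": [1,-1,115],"roll": 0,"hand": 30},
    {"offset": [1,-1,115],"roll": 0,"hand": 30},
    {"offset": [1,-1,115],"roll": 0,"hand": 30},
    {"offset": [1,-1,115],"roll": 0,"hand": 30}
  ]
}}

```text
clock: 9.97
tool_pos: [0.5588, 0.1869, 0.0527]
orientation: [180.0, -0.0, 0.0]
force: [-1.2, -0.5, 1.7]
opening: 0.0375
```

Run:
```python
from h import *
s=snap('top')
h=cv2.cvtColor(s['img'],cv2.COLOR_RGB2HSV);m=cv2.inRange(h,*map(np.array,COL['blue']))
k=np.zeros_like(m);k[218:268,440:490]=m[218:268,440:490]
c=max(cv2.findContours(k,cv2.RETR_EXTERNAL,cv2.CHAIN_APPROX_NONE)[0],key=cv2.contourArea)
(e,r,_)=cv2.fitEllipse(c);print(e,r,cast(s,[e],.043)[0],cast(s,[e],.034)[0])
W=cast(s,c.reshape(-1,2),.043)[:,:2];(cc,R)=cv2.minEnclosingCircle((W*1000).astype(np.float32));print(cc,R)
p=cv2.inRange(h,(15,90,120),(30,255,255));p[:275]=0;p[310:]=0;p[:,:445]=0;p[:,485:]=0
print(cast(s,cv2.minAreaRect(cv2.findNonZero(p))[0],.016))
for n in('blue','orange','green','white'):
  b={'blue':(455,265,490,282),'orange':(524,184,560,206),'green':(448,110,478,140),'white':(380,185,402,212)}[n]
  try:print(n,top_of(s,n,b,.095,.008)[0])
  except Exception as x:print(x)
o=ctrl.get_obs();print(o['clock'],o['tool_pos'],o['orientation'],o['force'],o['opening'])
```

```text
(465.0190734863281, 242.62510681152344) (41.1712760925293, 42.388431549072266) [ 0.49375112 -0.15470843  0.043     ] [ 0.49400416 -0.15720616  0.034     ]
(494.1034240722656, -154.80979919433594) 35.770111083984375
[[ 0.41135446 -0.16003569  0.016     ]]
blue [ 0.44403604 -0.15734744]
orange [ 0.56735672 -0.27386911]
green [ 0.68266913 -0.15015141]
white [ 0.57571384 -0.03915366]
10.0167 [0.55876442 0.18690985 0.05267179] [ 1.79996247e+02 -4.34078559e-03  1.70725055e-02] [-0.17119975 -1.7932776   1.6640579 ] 0.0376640235772765
```

Well centre is (0.494, -0.155), from the cup rim and the posts, and the cup–axis line and the pointer agree within 1°. The bar is gripped at 37.7 mm. Lift and carry.

Emit:
{"op": "jog_arm", "data": {
  "motion": [
    {"offset": [0,0,-15],"roll": 0,"hand": 30},
    {"offset": [0,0,-40],"roll": 0,"hand": 30},
    {"offset": [0,0,-65],"roll": 0,"hand": 30},
    {"offset": [0,0,-90],"roll": 0,"hand": 30},
    {"offset": [0,0,-110],"roll": 0,"hand": 30},
    {"offset": [-3,15,-115],"roll": 0,"hand": 30},
    {"offset": [-7,35,-115],"roll": 0,"hand": 30},
    {"offset": [-11,60,-115],"roll": 0,"hand": 30},
    {"offset": [-17,87,-115],"roll": 0,"hand": 30},
    {"offset": [-22,115,-115],"roll": 0,"hand": 30},
    {"offset": [-27,143,-115],"roll": 0,"hand": 30},
    {"offset": [-33,171,-115],"roll": 0,"hand": 30},
    {"offset": [-38,199,-115],"roll": 0,"hand": 30},
    {"offset": [-43,227,-115],"roll": 0,"hand": 30},
    {"offset": [-49,255,-115],"roll": 0,"hand": 30},
    {"offset": [-54,283,-115],"roll": 0,"hand": 30},
    {"offset": [-59,308,-115],"roll": 0,"hand": 30},
    {"offset": [-63,328,-115],"roll": 0,"hand": 30},
    {"offset": [-65,339,-115],"roll": 0,"hand": 30},
    {"offset": [-65,342,-115],"roll": 0,"hand": 30}
  ]
}}

```text
clock: 11.68
tool_pos: [0.4924, -0.1567, 0.1668]
orientation: [-180.0, 0.1, -0.1]
force: [0.1, -0.3, -1.4]
opening: 0.0374
```

Emit:
{"op": "jog_arm", "data": {
  "motion": [
    {"offset": [0,0,0],"roll": 0,"hand": 30},
    {"offset": [0,0,0],"roll": 0,"hand": 30},
    {"offset": [0,0,0],"roll": 0,"hand": 30},
    {"offset": [0,0,0],"roll": 0,"hand": 30}
  ]
}}

```text
clock: 12.02
tool_pos: [0.494, -0.1543, 0.1675]
orientation: [-180.0, 0.0, 0.1]
force: [-0.2, -0.0, -2.2]
opening: 0.0373
```

Run:
```python
from h import *
b=snap('scene','s3.png')
h=cv2.cvtColor(b['img'],cv2.COLOR_RGB2BGR);cv2.imwrite('pics/c3.png',cv2.resize(h[120:360,80:400],(800,600)))
o=ctrl.get_obs();print(o['clock'],o['tool_pos'],o['orientation'],o['force'],o['opening'])
```

```text
12.0667 [ 0.49400452 -0.15435883  0.16752985] [-1.79997193e+02 -5.14510211e-04  7.83886416e-02] [ 0.0586565  -0.39398928 -2.67934207] 0.037503401659306296
```

View pics/c3.png

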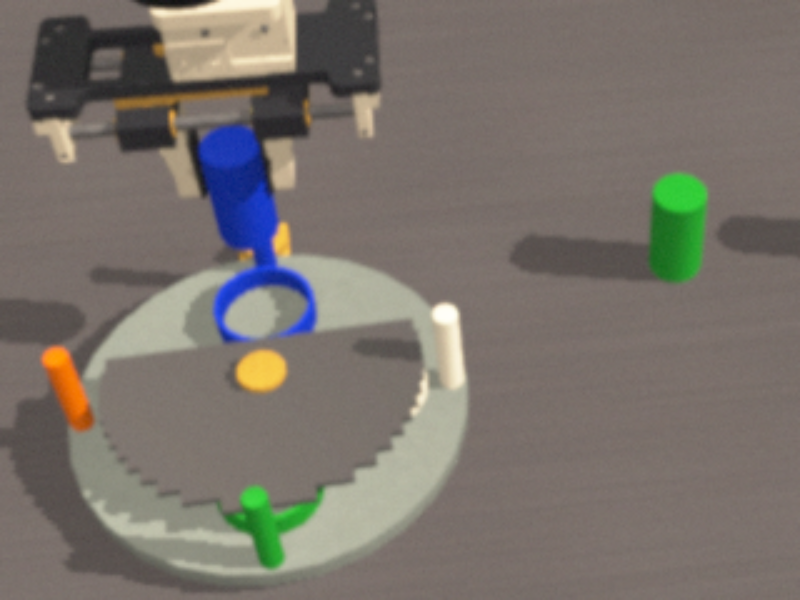

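The bar hangs upright in the jaws at crop (240,190), above the well at (265,305). Lower it gently by 90 mm.

Emit:
{"op": "jog_arm", "data": {
  "motion": [
    {"offset": [0,1,10],"roll": 0,"hand": 30},
    {"offset": [0,1,25],"roll": 0,"hand": 30},
    {"offset": [0,1,40],"roll": 0,"hand": 30},
    {"offset": [0,1,55],"roll": 0,"hand": 30},
    {"offset": [0,1,65],"roll": 0,"hand": 30},
    {"offset": [0,1,74],"roll": 0,"hand": 30},
    {"offset": [0,1,80],"roll": 0,"hand": 30},
    {"offset": [0,1,84],"roll": 0,"hand": 30},
    {"offset": [0,1,87],"roll": 0,"hand": 30},
    {"offset": [0,1,89],"roll": 0,"hand": 30},
    {"offset": [0,1,89],"roll": 0,"hand": 30},
    {"offset": [0,1,89],"roll": 0,"hand": 30}
  ]
}}

```text
clock: 13.07
tool_pos: [0.4941, -0.1561, 0.0789]
orientation: [180.0, -0.0, 0.0]
force: [-0.3, -0.4, -2.7]
opening: 0.0378
```

Run:
```python
from h import *
b=snap('scene','s4.png')
h=cv2.cvtColor(b['img'],cv2.COLOR_RGB2BGR);cv2.imwrite('pics/c4.png',cv2.resize(h[140:300,100:300],(800,600)))
o=ctrl.get_obs();print(o['clock'],o['tool_pos'],o['orientation'],o['force'],o['opening'])
```

```text
13.1167 [ 0.49413091 -0.15613213  0.07900596] [ 1.79998045e+02 -4.97514448e-02  1.48517067e-02] [-0.06070354 -0.34309339 -2.7014572 ] 0.03760657289011258
```

View pics/c4.png

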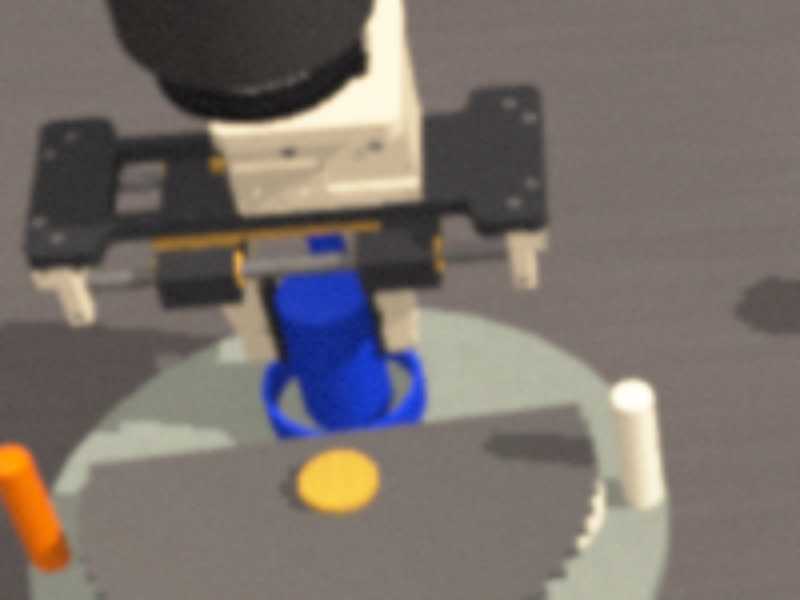

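The bar is inside the cup and central, about 1 mm above the floor (no contact force yet). Touch down, release and lift.

Emit:
{"op": "jog_arm", "data": {
  "motion": [
    {"offset": [0,0,1],"roll": 0,"hand": 30},
    {"offset": [0,0,1.5],"roll": 0,"hand": 30},
    {"offset": [0,0,1.5],"roll": 0,"hand": 30},
    {"offset": [0,0,1.5],"roll": 0,"hand": 30}
  ]
}}

```text
clock: 13.45
tool_pos: [0.4943, -0.1562, 0.0776]
orientation: [180.0, -0.1, 0.0]
force: [-1.2, -0.2, 3.6]
opening: 0.0372
```

Emit:
{"op": "jog_arm", "data": {
  "motion": [
    {"offset": [0,0,0],"roll": 0,"hand": 45},
    {"offset": [0,0,0],"roll": 0,"hand": 60},
    {"offset": [0,0,0],"roll": 0,"hand": 75},
    {"offset": [0,0,0],"roll": 0,"hand": 75},
    {"offset": [0,0,0],"roll": 0,"hand": 75},
    {"offset": [0,0,0],"roll": 0,"hand": 75},
    {"offset": [0,0,-10],"roll": 0,"hand": 75},
    {"offset": [0,0,-25],"roll": 0,"hand": 75},
    {"offset": [0,0,-45],"roll": 0,"hand": 75},
    {"offset": [0,0,-70],"roll": 0,"hand": 75},
    {"offset": [0,0,-95],"roll": 0,"hand": 75},
    {"offset": [0,0,-110],"roll": 0,"hand": 75},
    {"offset": [0,-30,-110],"roll": 0,"hand": 75},
    {"offset": [0,-60,-110],"roll": 0,"hand": 75},
    {"offset": [0,-90,-110],"roll": 0,"hand": 75},
    {"offset": [0,-120,-110],"roll": 0,"hand": 75},
    {"offset": [0,-150,-110],"roll": 0,"hand": 75},
    {"offset": [0,-180,-110],"roll": 0,"hand": 75},
    {"offset": [0,-200,-110],"roll": 0,"hand": 75},
    {"offset": [0,-200,-110],"roll": 0,"hand": 75}
  ]
}}

```text
clock: 15.12
tool_pos: [0.4941, 0.0468, 0.1881]
orientation: [-180.0, -0.1, 0.2]
force: [-0.0, -1.3, 0.6]
opening: 0.075
```

Emit:
{"op": "jog_arm", "data": {
  "motion": [
    {"offset": [0,0,0],"roll": 0,"hand": 75},
    {"offset": [0,0,0],"roll": 0,"hand": 75},
    {"offset": [0,0,0],"roll": 0,"hand": 75}
  ]
}}

```text
clock: 15.37
tool_pos: [0.4936, 0.0432, 0.1873]
orientation: [180.0, -0.0, -0.0]
force: [-0.2, -0.8, -0.8]
opening: 0.0751
```

Run:
```python
from h import *
s=snap('top','t5.png');b=snap('scene','s5.png')
cv2.imwrite('pics/c5.png',np.hstack([cv2.resize(cv2.cvtColor(x,cv2.COLOR_RGB2BGR),(400,400)) for x in(s['img'][100:320,360:580],b['img'][160:360,80:280])]))
print([x for x in blobs(s,*COL['blue']) if x[0][0]>400])
for n,bx in(('green',(448,110,478,140)),('orange',(524,184,560,206))):print(n,top_of(s,n,bx,.095,.008)[0])
o=ctrl.get_obs();print(o['clock'],o['tool_pos'],o['force'],o['opening'])
print('proj expected bar top',proj(s,[.4937,-.1553,.1]),proj(b,[.4937,-.1553,.1]))
```

```text
[([467, 227, 22, 37, 328], [479.5, 245.8]), ([461, 269, 22, 11, 187], [471.9, 273.7])]
green [ 0.68266913 -0.15015141]
orange [ 0.56722536 -0.2733993 ]
15.4667 [0.49370035 0.04305883 0.18718429] [-0.6509818   0.52223843 -0.21322299] 0.0747918044301031
proj expected bar top [[475.69978016 241.40589461]] [[179.32750632 217.50799599]]
```

View pics/c5.png

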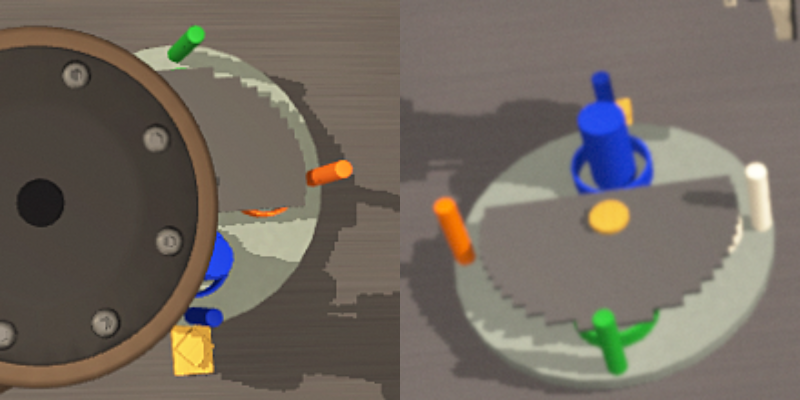

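The bar stands upright and free in the cup, its top at scene px (181,219) against the expected (179,218). The posts have not moved, and the gripper is clear.

```bash
python3 -c "
from plant import order
print(order.close_job())"
```

```text
the job is handed in; nothing more can be done
None
```

I turned the carousel about 127° by the blue post until the blue well stood at the pointer. I then stood the blue glass bar in that well, released it, moved the gripper clear and handed the job in at about 15.5 s of the 58 s. The hand-in gives no verdict.

**Well position:** after the turn, the line from the axis to the blue post and the line to the pointer agreed to about 1°, roughly 1 mm at the well. The posts I could re-measure after the release had not moved by more than 1 mm.

**Bar:** it stood upright in the cup, with its top about 2 px (2–3 mm) from where it should be. The floor contact showed as a force change of about 6 N, at the expected height.

**Orange and green bars:** I never touched them. I did not measure their positions again at the end. The picture taken after the carousel turn showed both still standing, and nothing passed near them afterwards.

**Limits of the last check:** in the final top view the arm hid part of the bar, so the bar's final position rests on the scene camera and the force reading. One early reading of the orange post was off (112 mm from the axis instead of 120) because the colour mask was poor, and I did not use it.

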